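Test the trimmer's stop button: press it in, then twist it free

ROBOT

A 7-joint arm with a two-finger parallel gripper is mounted at the origin on the work surface. World frame = base frame: x ahead of the robot, y to its left, z up, the work surface at z = 0. Lengths are in mm, angles in rad, forces in N, time in s.
With the tool pointing down it reaches from about 400 to 900 mm from the base axis. Payload 5.5 kg.
Tool frame: the origin (TCP) lies at the very end of the fingers, on their centre line; the grasp point (between the pads) lies 19 mm behind it; z points along the fingers, y is the line along which they close (so a half turn about z gives the same grasp; the last joint's range is limited). The gripper opens to 92 mm and grips with 3 to 60 N. Pads are 19 mm wide; open, the fingers measure 130 mm over their backs; the gripper's body (75 mm by 190 mm) begins 47 mm behind the grasp point.
Start: joints at [1.412, 0.501, -0.427, 1.55, 0.221, 1.138, -0.21], TCP at [266.144, -593.015, 226.729] pointing down, gripper open.
Joint ranges: [-2.88, 2.88], [-0.31, 2.03], [-1.54, 1.56], [0.2, 2.42], [-1.41, 4.55], [0.19, 2.02], [-2.57, 2.57]. Speed limits (rad/s): [2.57, 2.57, 3.14, 3.14, 3.14, 3.14, 3.14].

INTERFACE

Orientations are given as a rotation vector (axis times angle).
In Python, from rig import manip gives the robot as it stands. Calls block until the motion is done:
- manip.move_to(position, orientation): joint-space move of the TCP to a pose.
- manip.move_linear(position, frame=None, speed=150): straight line of the TCP; frame=None keeps the orientation; speed is the mean speed in mm/s.
- manip.goto_joints(angles): joint-space move.
- manip.set_gripper(opening, effort=None): opening from 0.0 (shut) to 1.0 (fully open); effort is the grip in N (None keeps the last); returns when the fingers have stopped.
- manip.hold(seconds).
- manip.inverse_kinematics(position, orientation): joint angles nearest the present ones, or None.
- manip.sense(): the state.
- manip.grab_frame(name): name is "scene" or "top"; returns the picture (384x512x3 uint8, red, green, blue); there is no depth.
- manip.camera_info(name): a dict with "vfov" (degrees; the focal length in pixels is half the picture's height over the tangent of half this angle, whatever the lens; pixels are square), "cx", "cy" (the principal point, pixels), "rvec" (rotation vector, rad) and "tvec" (3), from world to camera coordinates, as OpenCV has them. Camera axes: x right, y down, z forward; pixel columns grow to the right and rows downward; lengths in mm; the calibration is good to about 2 mm. A picture is of the moment at which its call begins. camera_info takes no time and is no camera call.
A pose or a line that the arm cannot do raises manip.MotionError and nothing moves.
- manip.close_job(): hands the job in; it is judged then, once.
The state is a dict: "time_s": time; "joints": joint angles; "qvel": joint speeds; "joint_torque": joint torques, N m; "ee_pos": TCP position; "tool_rot": TCP orientation; "contact_force": force on the tool from outside, world axes, zero at the start; "wrist_torque": the same for the moment, N m; "finger_gap": opening from 0.0 (shut) to 1.0 (fully open); "grip_force": force on a finger pad.
Only numpy, scipy, OpenCV 4.12 (cv2) and the standard library are available. Lean on these libraries where they do the work, as an engineer would, in place of code of your own. Each camera call takes 0.05 s, during which the arm holds its last target. There are 200 camera calls.

TASK

Test the poster trimmer's stop button: press the red mushroom all the way in, so that it latches and stays down, then push one of its ears with a fingertip to turn the mushroom clockwise (seen from above) until it unlatches and comes all the way up again, and let go so that it turns back by itself. Use the fingers only to press and push: do not pick anything up, leave the green start button unpressed and the tape roll, glue bottle and cup where they stand.

Things in the scene. Friction and masses are not known exactly. Their poses are not given: they have to be found in the camera images.
- station: Yellow control box with a grey top, fixed to the bench, 130 (x) x 210 (y) x 60 mm high; origin at the centre of its underside, on the bench, x away from the robot at yaw 0. The red mushroom's upright axis passes through x 0, y +45 mm; the green start button's through x 0, y -55 mm. A black collar 60 mm wide, 4 mm high lies below the mushroom.
- stop_top (a point): Centre of the flat top (22 mm wide) of the red domed mushroom head, which is 56 mm wide and 18 mm high; 102 mm above the bench when up, 94 mm latched, 93 mm at the hard stop. z up; x and y turn with the head: x points to the far ear, and lies along the station's x when the head is not twisted. White arrows on top show the way to turn: clockwise from above.
- ear_near (a point): A point inside the ear on the robot's side: 43 mm from the mushroom's axis, mid width, mid height. Two opposite red ears stand out level from the head along its x axis, 12 mm wide, 14 mm high, reaching 54 mm from the axis; their undersides are 84 mm above the bench when up, 76 mm latched (the head's underside too). Turns and rises with the head.
- ear_far (a point): The same point of the opposite ear, on the side away from the robot.
- stop_press (a joint): How far the mushroom is pressed in, m: 0 up (as at the start), 0.009 at the hard stop. It needs 1.3 N to start, about 3 N to latch; below 7.8 mm it springs up again when let go. Pressed to the hard stop and let go, it rests latched at about 0.0078. Once the head is turned clockwise off the latch, a light spring (1.3 to 2 N) lifts it back to 0: do not bear down on it then.
- stop_twist (a joint): How far the mushroom head is turned clockwise seen from above, rad: 0 at rest; the latch lets go between 0.3 and 0.5; hard stop at 0.9. It needs 0.01 to 0.035 N m (under 1 N on an ear). A light spring turns the head back to 0 when let go, also while latched.
- start (a joint): Green start button, 26 mm wide in a black round housing 42 mm wide; its top is 78 mm above the bench. 0 up, 0.004 m fully pressed. Leave it alone.
- tape: Brown cardboard tape roll lying flat (open hole 76 mm wide), 96 mm wide, 48 mm high, loose; origin at the centre of its underside. Leave it.
- glue: White bottle with a red cap, 58 mm wide, 130 mm high, loose; origin at the centre of its underside. Leave it.
- cup: Blue ceramic cup, 76 mm wide, 95 mm high, loose; origin at the centre of its underside. Leave it.
There are look-alikes about, which are no part of the job. Of the things that look like the cup, take the one that is farthest to the robot's left at the start.

How it is judged:
By the outcome, as a careful person would: the job done as asked, in the order asked, and still so for the second after the job is handed in, with the robot touching nothing.
It also fails if it takes over 48 s, if anything falls off the work surface, if the arm or the gripper's body presses on something with over 40 N, if the wrist force passes 120 N, or if a joint passes its speed limit or range.

## Working session

There is one attempt and no reset: what is moved stays moved. The work goes in short steps, each a Python script; the robot and the scene stay as the last script left them, time stands still between calls to the robot, and variables do not carry over. Pictures are saved under pics/ and viewed, at most 10 in all, crops included, and the job is handed in when it is done.

```bash
mkdir -p pics; python3 - <<'E'
from rig import manip
import cv2
for n in("scene","top"):
    cv2.imwrite(f"pics/{n}0.png",cv2.resize(manip.grab_frame(n)[:,:,::-1],(768,576),interpolation=cv2.INTER_CUBIC))
    print(n,manip.camera_info(n))
s=manip.sense();print(s['time_s'],s['tool_rot'],s['contact_force'],s['finger_gap'])
E
```

```text
scene {'vfov': 52.35305296329539, 'cx': 252.85201560407424, 'cy': 190.87077003698303, 'rvec': array([ 1.46846293,  2.0635923 , -0.88047275]), 'tvec': array([ 231.51984472, -326.21182734, 1710.33558442])}
top {'vfov': 56.097168930438016, 'cx': 260.0323552868511, 'cy': 194.19130786104958, 'rvec': array([ 2.17203717, -2.18912707,  0.05875   ]), 'tvec': array([ -16.98296428,  637.67163448, 1135.43176207])}
0.1 [-3.07031214e+00 -6.57379168e-01  5.57226168e-04] [-0.23925743 -0.72282758 -0.15903854] 0.9996907969322123
```

View pics/scene0.png

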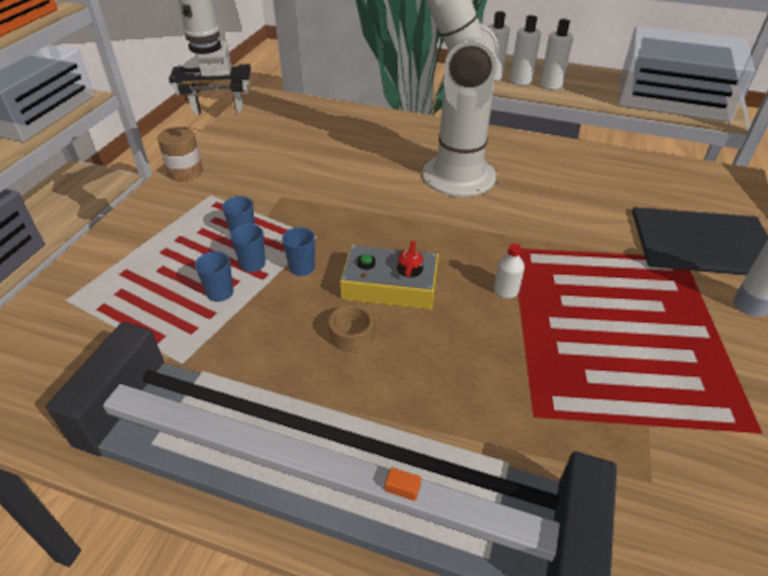

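View pics/top0.png

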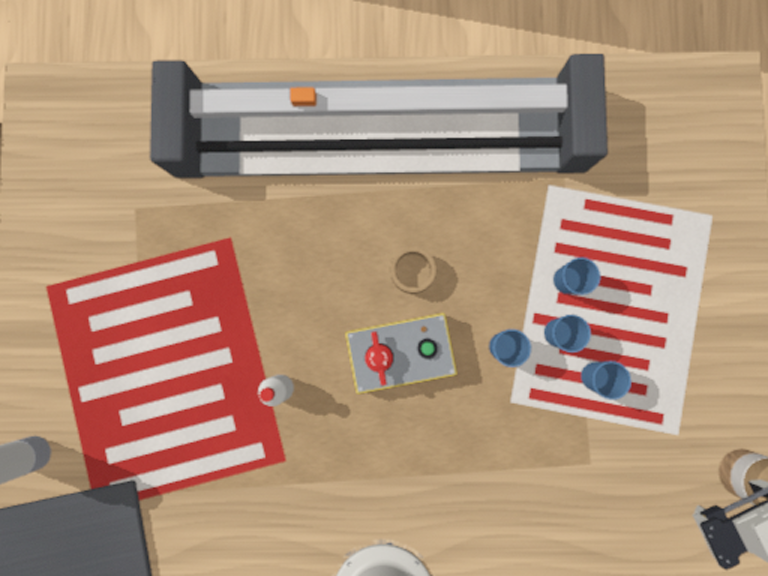

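The top view (768 px scale) shows one red mushroom at (378,357), with its near ear at about (384,383) and far ear at about (375,335). The green start button is at (428,348). Other red items are the glue cap at (267,394), the red poster at (160,370) and the stripes at (620,310). None of these is a domed head with ears on the grey and yellow box, so (378,357) is the target. The scene view agrees, with the mushroom at (410,260). Next I'll measure it and check with a close crop.

```bash
cat > h.py <<'E'
import numpy as np,cv2
from rig import manip
def cam(n):
    c=manip.camera_info(n);f=192/np.tan(np.radians(c['vfov']/2))
    return np.array([[f,0,c['cx']],[0,f,c['cy']],[0,0,1]]),cv2.Rodrigues(c['rvec'])[0],np.array(c['tvec'])
def back(n,uv,z):
    K,R,t=cam(n);o=-R.T@t;d=R.T@np.linalg.inv(K)@[uv[0],uv[1],1];return o+d*(z-o[2])/d[2]
def proj(n,P):
    K,R,t=cam(n);return cv2.projectPoints(np.float64(P).reshape(-1,1,3),R,t,K,None)[0].reshape(-1,2)
def pose_pts(x,y,yaw):
    c,s=np.cos(yaw),np.sin(yaw);f=lambda a,b,z:[x+c*a-s*b,y+s*a+c*b,z]
    return [f(65,105,60),f(65,-105,60),f(-65,-105,60),f(-65,105,60),f(0,45,102),f(54,45,98),f(-54,45,98),f(0,-55,78)]
E
python3 - <<'E'
from h import *
from scipy.optimize import least_squares
im=manip.grab_frame("top");sc=manip.grab_frame("scene")
h=cv2.cvtColor(im,cv2.COLOR_RGB2HSV);roi=np.zeros(h.shape[:2],np.uint8);roi[200:270,225:312]=1
H,S,V=[h[...,i].astype(int) for i in range(3)]
red=((H<6)|(H>174))&(S>150)&(V>90)&(roi>0)
grn=(H>50)&(H<80)&(S>120)&(roi>0)
yel=(H>22)&(H<34)&(S>140)&(roi>0)
mu=lambda m:np.argwhere(m)[:,::-1].mean(0)
r=mu(red);g=mu(grn);print('red',r,red.sum(),back('top',r,92),'grn',g,grn.sum(),back('top',g,78))
pts=np.argwhere(yel)[:,::-1].astype(np.float32);rect=cv2.minAreaRect(pts);print(len(pts),rect)
bx=cv2.boxPoints(rect);B=np.array([back('top',p,60) for p in bx]);print(B.round(1),np.linalg.norm(B-np.roll(B,1,0),axis=1))
G=back('top',g,78);R=back('top',r,93);d=(R-G)[:2];yaw=np.arctan2(-d[0],d[1]);print('dist(100)',np.hypot(*d),'yaw',yaw)
p=np.argwhere(red)[:,::-1];print('ear yaw', [np.degrees(np.arctan2(*(np.subtract(back('top',a,92),back('top',b,92))[[1,0]]))) for a,b in [(p[p[:,1]<p[:,1].min()+3].mean(0),p[p[:,1]>p[:,1].max()-3].mean(0))]])
c,s=np.cos(yaw),np.sin(yaw);x,y=R[0]+s*45,R[1]-c*45;print('station',x,y,yaw)
out=[]
for n,I,(u0,v0) in(('top',im,(215,195)),('scene',sc,(215,140))):
    a=cv2.resize(I[v0:v0+90,u0:u0+100,::-1],None,fx=4,fy=4,interpolation=cv2.INTER_CUBIC)
    for q in proj(n,pose_pts(x,y,yaw)): cv2.circle(a,tuple(int(k) for k in ((q-[u0,v0]+.5)*4).round()),2,(255,0,255),-1)
    out.append(a)
cv2.imwrite('pics/c1.png',np.hstack(out))
E
```

```text
red [252.32270916 238.18326693] 251 [501.11462195   1.106375    92.        ] grn [284.52542373 231.93220339] 59 [518.5304971  -96.06402733  78.        ]
10 ((273.9999694824219, 254.99998474121094), (0.1510777324438095, 52.95280838012695), 79.11447143554688)
[[ 433.2   15.9   60. ]
 [ 462.6 -143.7   60. ]
 [ 462.2 -143.8   60. ]
 [ 432.8   15.9   60. ]] [  0.45883044 162.3582014    0.45876993 162.35352641]
dist(100) 98.67439033592295 yaw 0.17687236432189832
ear yaw [np.float64(10.684491922021955)]
station 509.0864023416559 -43.22702086449852 0.17687236432189832
```

View pics/c1.png

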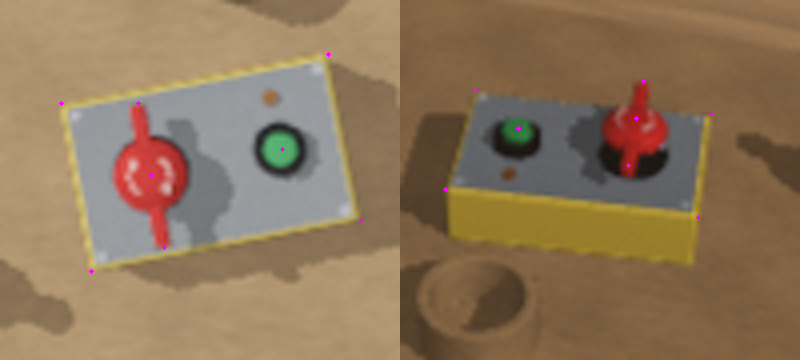

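The crop shows the mushroom at crop (150,175), the near ear tip at (162,245) and green at (283,150). The projected model matches in both views to about 1 px. The axis is at about (501,1) with yaw of about 0.18. Next: shut the fingers, approach and press.

```bash
cat >> h.py <<'E'
from scipy.spatial.transform import Rotation as Ro
C=np.array([501.1,1.1]);YAW=0.18
def ori(psi): return (Ro.from_euler('z',psi)*Ro.from_euler('x',np.pi)).as_rotvec()
def tip(th,gap,z,r=45):
    a=YAW-th;c,s=np.cos(a),np.sin(a);x,y=-r,-25-gap
    return np.array([C[0]+c*x-s*y,C[1]+s*x+c*y,z])
def st(l=''):
    s=manip.sense();print(l,round(s['time_s'],2),s['ee_pos'].round(1) if hasattr(s['ee_pos'],'round') else s['ee_pos'],np.round(s['contact_force'],2),np.round(s['wrist_torque'],2));return s
E
python3 - <<'E'
from h import *
for th,g,z in((0,15,130),(0,15,72),(.8,0,72)): print(manip.inverse_kinematics(tip(th,g,z),ori(YAW-th)) is not None)
manip.set_gripper(0.0,effort=10)
manip.move_to([*C,190],ori(YAW));st('above')
manip.move_linear([*C,106],speed=120);s=st('106');f0=s['contact_force'][2]
for z in np.arange(102,88,-1.):
    manip.move_linear([*C,z],speed=30);s=st(z)
    if s['contact_force'][2]-f0>12: break
E
```

```text
True
True
True
above 3.92 [501.3   0.  190. ] [ 0.04 -0.76  0.53] [-0.02 -0.03  0.  ]
106 4.77 [501.7   1.3 106.5] [-0.85  0.38  0.16] [ 0.02 -0.02  0.01]
102.0 5.05 [501.5   1.  102.4] [-0.68  0.16  1.06] [-0.   -0.08  0.  ]
101.0 5.3 [501.5   1.  101.3] [ 0.13 -0.16  3.56] [-0.02 -0.1  -0.05]
100.0 5.55 [501.4   1.  100.1] [ 0.55 -1.12  2.61] [-0.15 -0.23 -0.04]
99.0 5.8 [501.1   1.1  98.9] [2.1  0.04 2.4 ] [-0.1  -0.23 -0.05]
98.0 6.05 [500.9   1.2  97.8] [ 1.11 -0.36  0.87] [-0.05 -0.16  0.01]
97.0 6.3 [500.9   1.2  96.8] [ 0.9  -0.56  1.07] [-0.01 -0.11 -0.02]
96.0 6.55 [501.    1.2  95.9] [ 0.15 -0.09  0.56] [ 0.01 -0.05  0.  ]
95.0 6.8 [500.9   1.2  94.9] [0.34 0.62 0.86] [ 0.09 -0.    0.03]
94.0 7.05 [501.    1.2  94. ] [-0.98  0.58  1.63] [ 0.06  0.1  -0.02]
93.0 7.3 [501.    1.1  93.3] [-1.99  0.4   6.34] [0.06 0.42 0.02]
92.0 7.55 [501.2   1.2  93.1] [-4.44 -1.65 14.56] [-0.09  1.09 -0.02]
```

It reached the hard stop: z is 93.1 with the force rising to 14.6 N. Now I'll lift, clear the view sideways and check the latch.

```bash
python3 - <<'E'
from h import *
manip.move_linear([*C,125],speed=100)
p=tip(0,20,125);manip.move_linear(list(p),speed=200);st()
o=[]
for n,(u,v) in(('scene',(215,140)),('top',(215,195))):
    o.append(cv2.resize(manip.grab_frame(n)[v:v+90,u:u+100,::-1],None,fx=4,fy=4,interpolation=cv2.INTER_CUBIC))
cv2.imwrite('pics/c2.png',np.hstack(o))
E
```

```text
8.5 [464.2 -51.9 124.5] [ 1.06 -0.42  0.02] [0.02 0.01 0.01]
```

View pics/c2.png

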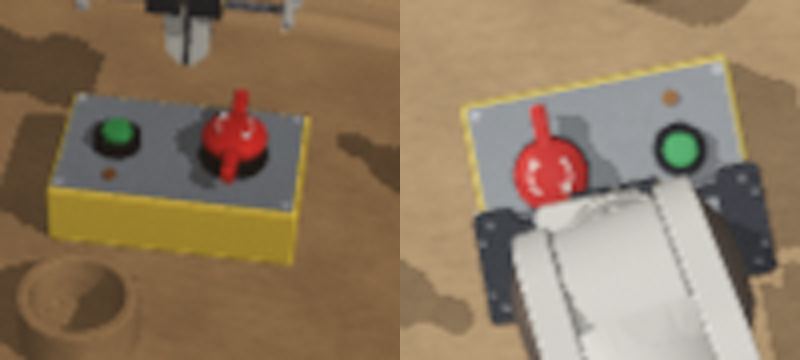

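The mushroom is latched: in the scene view the ear tip dropped from about (243,82) to (240,91) in crop pixels, roughly 8 mm. Next I'll lower the fingertip on the near ear's right side and push along the arc.

```bash
python3 - <<'E'
from h import *
manip.move_linear(list(tip(0,20,72)),speed=100);st('down')
manip.move_linear(list(tip(0,4,72)),speed=60);st('near')
for th in np.arange(0.0,0.76,0.125):
    manip.move_linear(list(tip(th,0,72)),ori(YAW-th),speed=40)
    s=st(round(th,2))
    if np.linalg.norm(s['contact_force'])>12: print('stop');break
manip.hold(.3)
o=[]
for n,(u,v) in(('scene',(215,140)),('top',(215,195))):
    o.append(cv2.resize(manip.grab_frame(n)[v:v+90,u:u+100,::-1],None,fx=4,fy=4,interpolation=cv2.INTER_CUBIC))
cv2.imwrite('pics/c3.png',np.hstack(o))
E
```

```text
down 9.28 [465.2 -50.7  72.1] [ 1.19 -0.58  0.98] [-0.02 -0.04 -0.  ]
near 9.7 [462.1 -35.   72.3] [-0.33  0.53  0.07] [-0.03 -0.01 -0.01]
0.0 9.95 [461.3 -31.4  72. ] [-0.55  0.04  0.51] [ 0.07  0.07 -0.01]
0.12 10.26 [457.6 -26.5  72. ] [ 0.38  0.8  -0.12] [ 0.1   0.08 -0.03]
0.25 10.57 [454.6 -20.8  72. ] [-0.29  0.05  0.08] [0.03 0.06 0.01]
0.38 10.88 [452.3 -14.9  72. ] [ 0.18 -0.41  0.38] [-0.06  0.03 -0.04]
0.5 11.18 [450.6  -8.7  72. ] [-0.62 -0.58  0.37] [0.01 0.15 0.01]
0.62 11.49 [449.8  -2.3  72. ] [-0.57  0.06 -0.06] [0.13 0.11 0.02]
0.75 11.8 [449.7   4.1  72. ] [ 0.16 -0.98  0.17] [-0.    0.15  0.02]
```

View pics/c3.png

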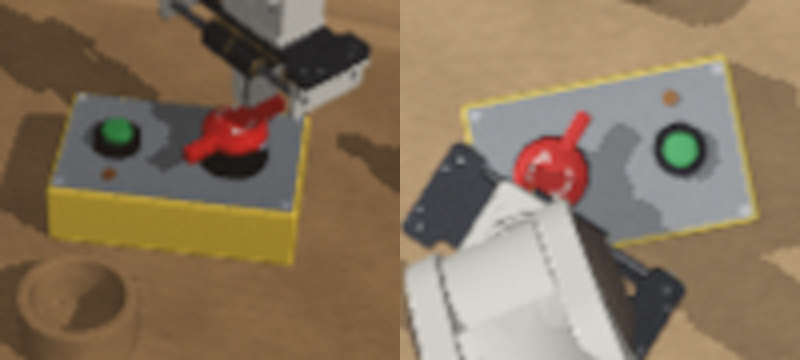

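The head has turned: in the top crop the far ear is at (585,118), about 0.7 rad clockwise. It has also lifted clear of the collar. Now I'll retreat along the arc, back off, rise and check.

```bash
python3 - <<'E'
from h import *
for th,g in((.5,2),(.25,2),(0,4)): manip.move_linear(list(tip(th,g,72)),ori(YAW-th),speed=60)
manip.move_linear(list(tip(0,20,72)),speed=80)
manip.move_linear(list(tip(0,20,180)),speed=120)
manip.move_linear([420,-150,220],speed=200);manip.hold(.3);st()
o=[];
for n,(u,v) in(('scene',(215,140)),('top',(215,195))):
    o.append(cv2.resize(manip.grab_frame(n)[v:v+90,u:u+100,::-1],None,fx=4,fy=4,interpolation=cv2.INTER_CUBIC))
cv2.imwrite('pics/c4.png',np.hstack(o))
E
```

```text
15.82 [ 420.2 -149.   219.7] [ 0.18 -0.36 -0.61] [ 0.    0.04 -0.01]
```

View pics/c4.png

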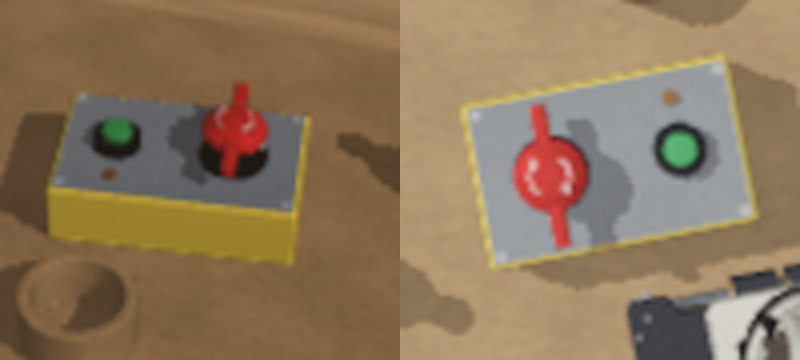

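The mushroom is untwisted and looks up. I'll check that numerically against the first picture before handing in.

```bash
python3 - <<'E'
from h import *
def m(a,k,u,v):
    h=cv2.cvtColor(a,cv2.COLOR_BGR2HSV).astype(int);r=((h[...,0]<6)|(h[...,0]>174))&(h[...,1]>150)&(h[...,2]>90)
    p=np.argwhere(r);return p.mean(0).round(2),np.percentile(p,[1,99],axis=0).round(1).tolist(),r.sum()
a=cv2.imread('pics/c1.png')[:,400:]; print('start',m(a,4,0,0))
for n in('c2','c4'): print(n,m(cv2.imread(f'pics/{n}.png')[:,:400],4,0,0))
E
```

```text
start (array([131.08, 234.9 ]), [[86.0, 205.0], [173.0, 264.0]], np.int64(2844))
c2 (array([137.48, 234.74]), [[93.0, 205.0], [178.0, 264.0]], np.int64(2818))
c4 (array([131.16, 234.81]), [[86.0, 205.0], [173.0, 264.0]], np.int64(2878))
```

The red outline now matches the start: its mean row is 131.2 against 131.1 at the start, and it was 137.5 when latched.

```bash
python3 -c "
from rig import manip
print(manip.close_job())"
```

```text
the job is handed in; nothing more can be done
None
```

The stop button test is done and handed in: I pressed the mushroom until it latched, turned it clockwise by its near ear until it released, and it came fully up and turned back by itself, with nothing else touched.

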